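Hang the coupler slide on the rail and slide it to the pointer

TASK

One of the two hangers on the low parking bars carries the long narrow chrome coupler slide. Lift that hanger by its wooden grip, hook it over the long rail near the rail's right-hand end as seen from the robot, and slide it along the rail until it is level with the pointer; leave it hanging there upright and let go. Leave the other hanger, with the round plate, where it is.

Things in the scene. Friction and masses are not known exactly. Their poses are not given: they have to be found in the camera images.
- hanger_grip (a point): Centre of the hanger's pine grip, an upright block 20 x 20 x 52 mm tall (140 g in all). Below it a steel hook, 24 mm wide, open downwards, 24 mm inside: the V roof centres a 10 mm rail, whose axis then lies 38 mm below this point. The long chrome slide (+x side) reaches 116 mm below this point, the short leg (-x) 68 mm. Starts on a parking bar 105 mm high; y along the bar, z up; lifts straight up.
- other_grip (a point): The same point of the other hanger, which stays where it is: same hook, but its pine grip is a round knob 32 mm across and it carries a round plate 44 mm across. It hangs on the other parking bar.
- rail_entry (a point): Point on the long rail's axis, 80 mm from its right-hand post (seen from the robot): a good place to hook on. The rail is a fixed steel bar 10 mm thick, 400 mm long between two posts no higher than itself, its axis 150 mm above the table, beyond the parking bars. y: along the rail towards the pointer; x: across it, away from the robot; z up.
- mark (a point): The mark: the point on the rail's axis that the pointer shows, in the left-hand half, 140 to 240 mm from rail_entry. A dark band 6 mm wide on the rail (it does not stick out) and a brass pointer post, 16 mm wide, 35 to 54 mm behind the rail and no higher than it. Axes as for rail_entry.
Not all that is in view belongs to the job. Leave any pink or red look-alike of the part that bears hanger_grip alone.

How it is judged:
By the outcome, as a careful person would: the job done as asked, in the order asked, and still so for the second after the job is handed in, with the robot touching nothing.
It also fails if it takes over 40 s, if anything falls off the work surface, if the arm or the gripper's body presses on something with over 40 N, if the wrist force passes 120 N, or if a joint passes its speed limit or range.

ROBOT

A 6-joint arm with a two-finger parallel gripper is mounted at the origin on the work surface. World frame = base frame: x ahead of the robot, y to its left, z up, the work surface at z = 0. Lengths are in m, angles in rad, forces in N, time in s.
With the tool pointing down it reaches from about 0.35 to 0.975 m from the base axis. Payload 4.9 kg.
Tool frame: the origin (TCP) lies at the very end of the fingers, on their centre line; the grasp point (between the pads) lies r.grip_depth behind it (r.grip_depth is the distance from the TCP to the grasp point, in m); z points along the fingers, y is the direction in which the jaws open and shut (so a half turn about z gives the same grasp; the last joint's range is limited). The gripper opens to 85 mm and grips with 20 to 120 N. Pads are 22 mm wide; open, the fingers measure 114 mm over their backs; the gripper's body (76 mm by 85 mm) begins 54 mm behind the grasp point. The pads swing forward as they close: fully open they stand 13 mm farther back than shut.
Start: joints at [-1.24, 0.053, 1.613, -0, 1.476, -0.119], TCP at [0.272, -0.563, 0.209] pointing down, gripper open.
Joint ranges: [-3.01, 3.01], [-1.01, 2.22], [0.06, 2.58], [-1.02, 4.17], [0.09, 2.62], [-3.14, 3.14]. Speed limits (rad/s): [2.57, 2.57, 3.14, 3.14, 3.14, 3.14].

INTERFACE

Orientations are given as a rotation vector (axis times angle).
In Python, from workcell import r gives the robot as it stands. The module is installed in compiled form; this text tells all that it offers.
- The arm moves only by the shell command python3 -m handwheel 'ROWS' [OPENING] [FORCE]. ROWS is JSON, a list that holds one entry, the list of rows, each a list of 6 numbers: the shift along the tool's x, y, z in cm, then the turn, a rotation vector about the tool's x, y, z in degrees. In form: [[[tx, ty, tz, ax, ay, az], ...]]. A call has 1 to 20 rows; each row is the pose to reach, as a shift and turn from the pose commanded when the call began, along the tool's axes at that moment; what a row does not reach only later rows make up. A row lasts 1/10 s, in which the tool goes at most 50 mm and 8.59 degrees, less where a joint would pass 70% of its speed; a pose out of reach is approached as far as the arm can. A call with a gripper value outside its range is refused whole. OPENING is the closure, from 0 (fully open) to 1 (shut), set as the call begins (- or left out, the last holds). The fingers move at their own pace and stop on an object; FORCE is the grip in N (left out, the last holds). Time passes only in rows, so rows that repeat a pose let the fingers close. It gives the time, the measured TCP pose, the force and the opening at its end, in the units of the state.
- r.sense(): the state, without advancing time (a new reading comes with each control period).
- r.read_camera(name): name is "scene" or "top"; returns a dict with "image" (400x640x3 uint8, red, green, blue), "fovy" (degrees; the focal length in pixels is half the picture's height over the tangent of half this angle, whatever the lens; pixels are square), "cx", "cy" (the principal point, pixels), "D" ([k1, k2, p1, p2, k3] as OpenCV has them; the pictures are not rectified), "T" (4x4, takes a point from camera to world coordinates). Camera axes: x right, y down, z forward; pixel columns grow to the right and rows downward; lengths in m; the calibration is good to about 2 mm. A picture is of the moment at which its call begins. There is no depth.
- r.job_done(): hands the job in, once; it reports no verdict.
Trained networks look in a picture, given as the dict that the camera call returned (one of the last four; its "shot" number tells which), for a name from the list of things; names that differ only in an ending like _2 or _b are one class to them, and where a whole thing is asked for, a point or a joint stands for the part that bears it (a point fixed in the world has none). Each returns a list of dicts, best first, with "conf" (0 to 1); they miss things now and then, are a little off and sometimes report something else, mostly with a low value. They report only what shows in the picture. A call takes as long as a camera call. They do not tell look-alikes from the thing itself.
- r.look_for(picture, target): "box" ([centre column, centre row, width, height] in pixels, round what is visible of it).
- r.landmark_of(picture, target): "uv" ([column, row] in pixels: a listed point, or the origin of a listed thing).
The state is a dict: "time": time; "qpos": joint angles; "joint_vel": joint speeds; "joint_efforts": joint torques, N m; "tcp_pos": TCP position; "tool_rot": TCP orientation; "ft_force": force on the tool from outside, world axes, zero at the start; "moment": the same for the moment, N m; "finger_gap": opening from 0.0 (shut) to 1.0 (fully open).
Only numpy, scipy, OpenCV 4.12 (cv2) and the standard library are available. Lean on these libraries where they do the work, as an engineer would, in place of code of your own. Each camera call takes 0.05 s, during which the arm holds its last target.

## Working session

There is one attempt and no reset: what is moved stays moved. The work goes in short steps, Python scripts to look and compute and a shell command to move; the robot and the scene stay as the last step left them, time stands still between calls to the robot, and variables do not carry over. Pictures are saved under pics/ and viewed, and the job is handed in when it is done.

```bash
mkdir -p pics
cat > h.py <<'E'
import numpy as np, cv2
from workcell import r
from scipy.spatial.transform import Rotation as R
def K(p):
    f=200/np.tan(np.radians(p["fovy"])/2); f=p["image"].shape[0]/2/np.tan(np.radians(p["fovy"])/2)
    return np.array([[f,0,p["cx"]],[0,f,p["cy"]],[0,0,1.]])
def ray(p,uv):
    u=cv2.undistortPoints(np.array([[uv]],float),K(p),np.array(p["D"],float))[0,0]
    T=np.array(p["T"]); d=T[:3,:3]@np.array([u[0],u[1],1]); return T[:3,3],d/np.linalg.norm(d)
def atz(p,uv,z):
    o,d=ray(p,uv); return o+d*(z-o[2])/d[2]
def tri(p1,a,p2,b):
    o1,d1=ray(p1,a);o2,d2=ray(p2,b)
    s=np.linalg.lstsq(np.array([d1,-d2]).T,o2-o1,rcond=None)[0]
    x,y=o1+s[0]*d1,o2+s[1]*d2
    return (x+y)/2,np.linalg.norm(x-y)
def proj(p,X):
    T=np.linalg.inv(np.array(p["T"]));
    return cv2.projectPoints(np.array(X,float).reshape(-1,3),cv2.Rodrigues(T[:3,:3])[0],T[:3,3],K(p),np.array(p["D"],float))[0][:,0]
def save(p,n): cv2.imwrite("pics/"+n,p["image"][:,:,::-1])
E
python3 - <<'E'
from h import *
np.set_printoptions(precision=4,suppress=True)
s=r.sense();print(s,r.grip_depth)
for c in("scene","top"):
    p=r.read_camera(c);save(p,c+"0.png")
    print(c,p["T"],p["fovy"])
    for n in("hanger_grip","other_grip","rail_entry","mark"):
        print(n,[(np.round(d["uv"],1),round(d["conf"],2)) for d in r.landmark_of(p,n)])
E
```

```text
{'time': 0.0, 'qpos': array([-1.24  ,  0.0534,  1.6143, -0.    ,  1.476 , -0.119 ]), 'joint_vel': array([-0.0017,  0.001 ,  0.0009, -0.0007,  0.0014,  0.0001]), 'joint_efforts': array([ -0.0005, -39.3678, -37.0177,  -0.0002,   0.007 ,   0.    ]), 'tcp_pos': array([ 0.2715, -0.5622,  0.208 ]), 'tool_rot': array([-3.0605, -0.7002,  0.0004]), 'ft_force': array([-0.3997,  0.1615, -0.1572]), 'moment': array([-0.0221,  0.0237, -0.0145]), 'finger_gap': 1.000626405627454} 0.0187
scene [[-0.7601  0.3661 -0.5368  1.1708]
 [ 0.6497  0.4368 -0.6221  0.6919]
 [ 0.0067 -0.8217 -0.5699  0.8652]
 [ 0.      0.      0.      1.    ]] 42.41565563238267
hanger_grip [(array([498. , 299.4]), 0.85), (array([349.8, 195.2]), 0.8), (array([248.4, 161.6]), 0.77), (array([322.2, 177.5]), 0.72), (array([283.3, 167.1]), 0.67)]
other_grip [(array([396.7, 230.1]), 0.93)]
rail_entry [(array([263.6, 202.1]), 0.98)]
mark [(array([307.5, 232.8]), 0.65)]
top [[-0.029  -0.9963  0.0803  0.3606]
 [-0.9996  0.0288 -0.004  -0.0875]
 [ 0.0017 -0.0804 -0.9968  1.4441]
 [ 0.      0.      0.      1.    ]] 51.86562942578776
hanger_grip [(array([198.2, 246.8]), 0.78), (array([446.4, 211.2]), 0.64), (array([347.8, 243.1]), 0.55), (array([412.7, 227.7]), 0.51), (array([338.4, 202.9]), 0.43)]
other_grip [(array([252.5, 200.9]), 0.56)]
rail_entry []
mark [(array([336.9, 148.8]), 0.61), (array([287.2, 153.9]), 0.41)]
```

View pics/scene0.png

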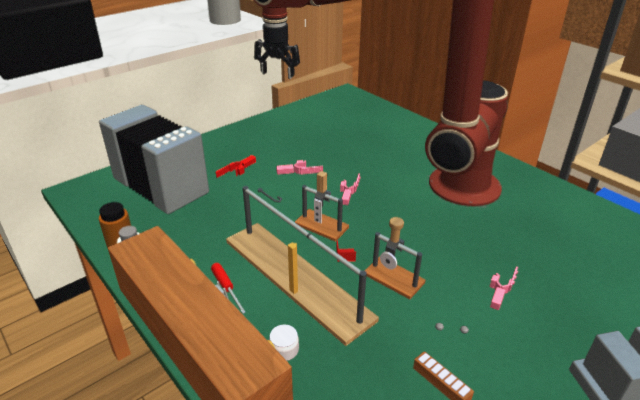

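View pics/top0.png

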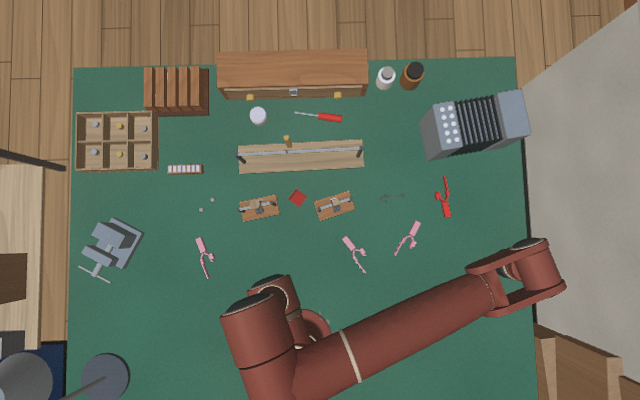

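The target hanger is at about (322,182) in scene and (338,203) in top. The rail runs from (240,158) to (361,150) in top, with the brass pointer near (287,140). Next I zoom in.

Run:
```python
import cv2
a=cv2.imread("pics/scene0.png")[150:330,220:440];b=cv2.imread("pics/top0.png")[125:230,225:385]
cv2.imwrite("pics/sz.png",cv2.resize(a,None,fx=3.3,fy=3.3,interpolation=cv2.INTER_CUBIC))
cv2.imwrite("pics/tz.png",cv2.resize(b,None,fx=5,fy=5,interpolation=cv2.INTER_CUBIC))
```

```text
(no output)
```

View pics/sz.png

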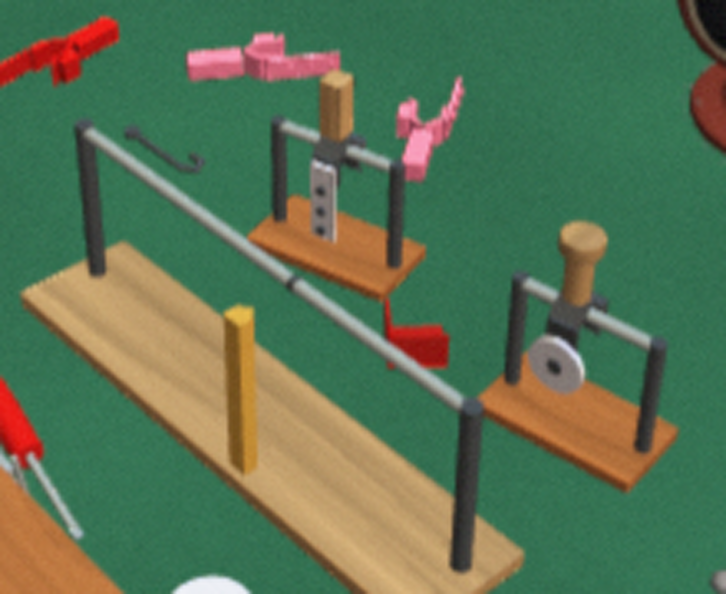

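View pics/tz.png

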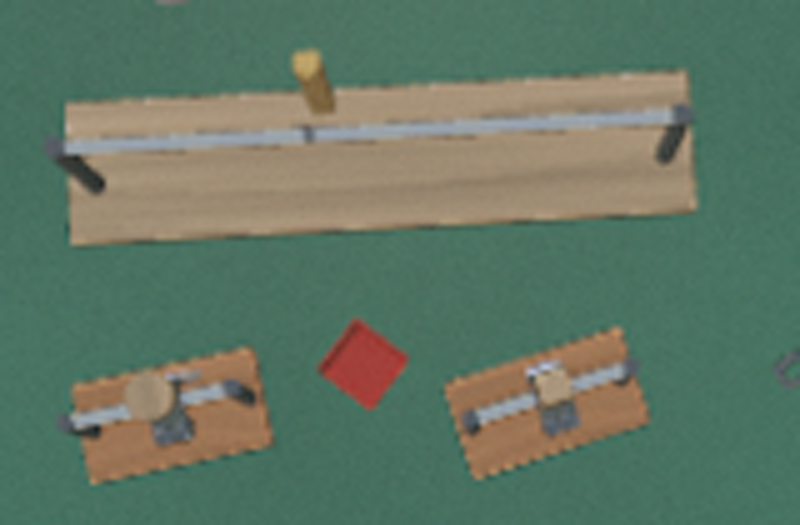

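Run:
```python
from h import *
np.set_printoptions(precision=4,suppress=True)
a=r.read_camera("scene");b=r.read_camera("top")
S=lambda u,v:((u+.5)/3.3-.5+220,(v+.5)/3.3-.5+150)
Tt=lambda u,v:((u+.5)/5-.5+225,(v+.5)/5-.5+125)
P={}
for n,s,t in[("mark",(293,283),(308,133)),("railL",(472,403),(60,146)),("railR",(84,123),(681,114)),
 ("parkR",(278,122),(627,370)),("parkL",(398,163),(472,420)),("griptop",(337,79),(552,382)),("otop",(583,232),(150,393)),("oparkL",(655,342),(70,423)),("oparkR",(520,278),(235,388))]:
    x,e=tri(a,S(*s),b,Tt(*t));P[n]=x
    print(n,x,round(e*1000,1))
def ang(p,q): d=P[p]-P[q]; return np.degrees(np.arctan2(-d[0],d[1])),np.linalg.norm(d)
print(ang("railL","railR"),ang("parkL","parkR"))
z=.15
for n,t in[("mark",(308,133)),("railL",(60,146)),("railR",(681,114))]: print(n,"top@.15",atz(b,Tt(*t),.15))
for n,t in[("mark",(293,283)),("railL",(472,403)),("railR",(84,123))]: print(n,"sc@.15",atz(a,S(*t),.15))
print(atz(b,Tt(552,382),.169),atz(a,S(337,79),.169))
for t in [(472,420),(627,370)]:print(atz(b,Tt(*t),.105))
for t in [(398,163),(278,122)]:print(atz(a,S(*t),.105))
```

```text
mark [0.6252 0.0219 0.1514] 1.5
railL [0.619  0.1803 0.1554] 2.5
railR [ 0.6298 -0.2156  0.1566] 2.1
parkR [ 0.4728 -0.1801  0.1075] 4.8
parkL [ 0.4413 -0.0766  0.11  ] 0.4
griptop [ 0.4599 -0.1274  0.1689] 0.2
otop [0.4597 0.1227 0.171 ] 1.1
oparkL [0.447  0.1847 0.1085] 0.3
oparkR [0.4666 0.0776 0.1069] 0.5
(np.float64(1.5572125697321875), np.float64(0.3960091065641703)) (np.float64(16.932170668076093), np.float64(0.10814934063346814))
mark top@.15 [0.6249 0.0225 0.15  ]
railL top@.15 [0.621  0.1805 0.15  ]
railR top@.15 [ 0.6303 -0.2156  0.15  ]
mark sc@.15 [0.6246 0.0201 0.15  ]
railL sc@.15 [0.614  0.1773 0.15  ]
railR sc@.15 [ 0.6254 -0.225   0.15  ]
[ 0.4598 -0.1274  0.169 ] [ 0.4601 -0.1274  0.169 ]
[ 0.4415 -0.0764  0.105 ]
[ 0.4713 -0.1786  0.105 ]
[ 0.4367 -0.0819  0.105 ]
[ 0.472  -0.1848  0.105 ]
```

```bash
cat >> h.py <<'E'
def go(x,y,z,yaw):
    s=r.sense(); A=R.from_rotvec(s["tool_rot"]); a=np.radians(yaw)
    B=R.from_matrix(np.array([[np.cos(a),np.sin(a),0],[np.sin(a),-np.cos(a),0],[0,0,-1.]]))
    t=A.inv().apply(np.array([x,y,z])-s["tcp_pos"])*100
    w=np.degrees((A.inv()*B).as_rotvec())
    print("t",s["time"],"pos",np.round(s["tcp_pos"],4),"F",np.round(s["ft_force"],1),"gap",round(s["finger_gap"],3)); print("row",np.round(t,2),np.round(w,2))
E
python3 -c "
from h import *
go(.46,-.1274,.25,16.5)"
```

```text
t 0.6 pos [ 0.2717 -0.5628  0.2093] F [ 0.3  0.8 -0.1] gap 1.002
row [ 35.89 -31.03  -4.08] [ 0.   -0.    9.27]
```

```bash
python3 -m handwheel '[[[3,-2.6,-2,0,0,1],[7,-6,-4.1,0,0,3],[10.5,-9,-4.1,0,0,5],[14,-12,-4.1,0,0,7],[17.5,-15,-4.1,0,0,9.3],[21,-18,-4.1,0,0,9.3],[24.5,-21,-4.1,0,0,9.3],[28,-24,-4.1,0,0,9.3],[31.5,-27,-4.1,0,0,9.3],[34,-29.4,-4.1,0,0,9.3],[35.9,-31.0,-4.1,0,0,9.3],[35.9,-31.0,-4.1,0,0,9.3],[35.9,-31.0,-4.1,0,0,9.3],[35.9,-31.0,-4.1,0,0,9.3]]]' 0.0 40
python3 -c "
from h import *
go(.46,-.1274,.129,16.5)
p=r.read_camera('scene');save(p,'s1.png');p=r.read_camera('top');save(p,'t1.png')"
```

```text
time: 2.0
tcp_pos: [0.46, -0.1284, 0.2502]
tool_rot: [3.109, 0.448, -0.0]
ft_force: [-0.3, 0.6, 0.5]
finger_gap: 1.003
t 2.0 pos [ 0.46   -0.1284  0.2502] F [-0.3  0.6  0.5] gap 1.003
row [ 0.03 -0.1  12.12] [ 0.02  0.01 -0.09]
```

```bash
python3 -m handwheel '[[[0,-0.1,3,0,0,0],[0,-0.1,7,0,0,0],[0,-0.1,10.5,0,0,0],[0,-0.1,12.1,0,0,0],[0,-0.1,12.1,0,0,0],[0,-0.1,12.1,0,0,0]]]' 0.0 40
python3 -c "
from h import *
go(.46,-.1274,.129,16.5)
p=r.read_camera('scene');save(p,'s2.png')
cv2.imwrite('pics/s2z.png',cv2.resize(p['image'][140:280,240:420,::-1],None,fx=4,fy=4,interpolation=2))"
```

```text
time: 2.7
tcp_pos: [0.4601, -0.1273, 0.1298]
tool_rot: [3.109, 0.448, 0.0]
ft_force: [-0.1, -0.2, -0.7]
finger_gap: 1.003
t 2.7 pos [ 0.4601 -0.1273  0.1298] F [-0.1 -0.2 -0.7] gap 1.003
row [-0.01  0.    0.08] [ 0.02 -0.02 -0.1 ]
```

View pics/s2z.png

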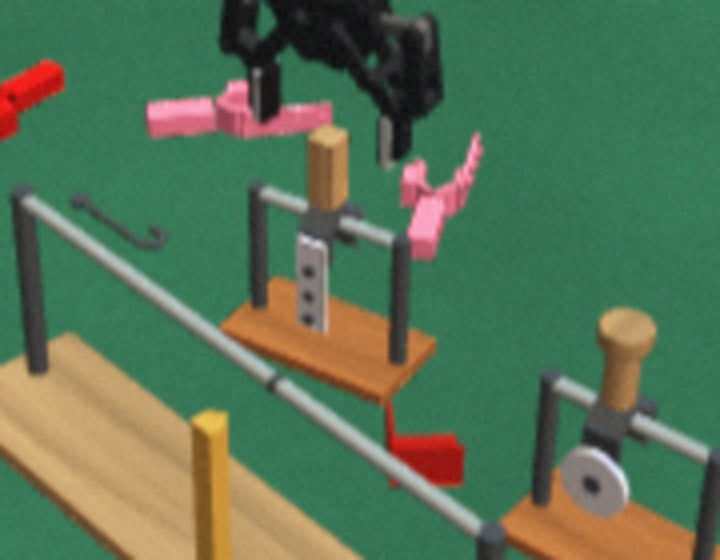

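The jaws straddle the grip, whose top at (327,135) lies midway between the pads. Closing now.

```bash
python3 -m handwheel '[[[0,0,0,0,0,0],[0,0,0,0,0,0],[0,0,0,0,0,0],[0,0,0,0,0,0],[0,0,0,0,0,0],[0,0,0,0,0,0],[0,0,0,0,0,0],[0,0,0,0,0,0]]]' 1 50
python3 -c "
from h import *
go(.46,-.1274,.129,16.5)
p=r.read_camera('scene');save(p,'s3.png')
cv2.imwrite('pics/s3z.png',cv2.resize(p['image'][140:280,240:420,::-1],None,fx=4,fy=4,interpolation=2))"
```

```text
time: 3.55
tcp_pos: [0.4603, -0.1268, 0.1297]
tool_rot: [3.109, 0.45, 0.001]
ft_force: [-0.8, 0.0, 3.4]
finger_gap: 0.221
t 3.55 pos [ 0.4603 -0.1268  0.1297] F [-0.8  0.   3.4] gap 0.221
row [-0.04  0.05  0.07] [ 0.04 -0.03 -0.03]
```

View pics/s3z.png

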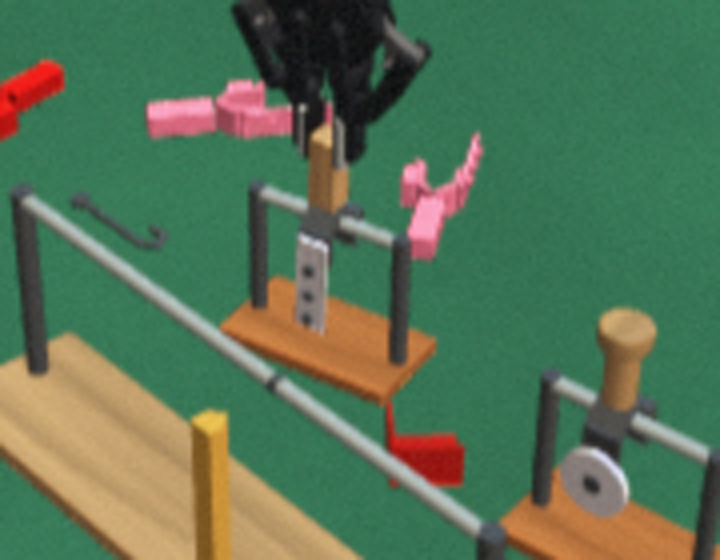

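```bash
python3 -c "
from h import *
p=r.read_camera('scene')
for X in [(.46,-.127,.13),(.46,-.127,.149),(.46,-.127,.117),(.46,-.127,.169)]: print(X,(proj(p,X)[0]-[240,140]+.5)*4)
cv2.imwrite('pics/s3zz.png',cv2.resize(p['image'][140:220,280:360,::-1],None,fx=7,fy=7,interpolation=2))"
```

```text
(0.46, -0.127, 0.13) [329.14089587 188.24231907]
(0.46, -0.127, 0.149) [329.38616293 163.28619737]
(0.46, -0.127, 0.117) [328.97538196 205.08148304]
(0.46, -0.127, 0.169) [329.64874498 136.5643167 ]
```

View pics/s3zz.png

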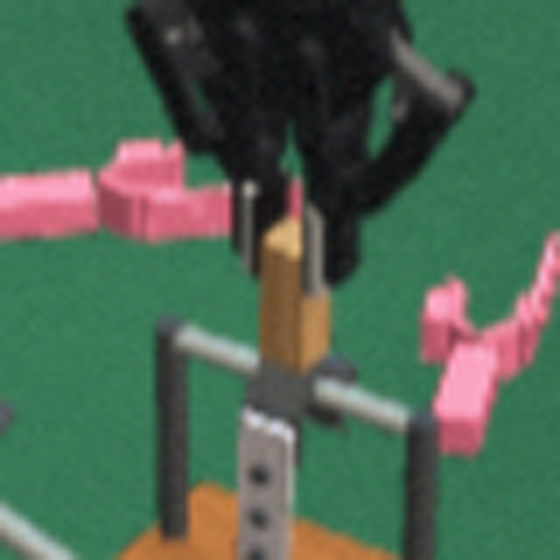

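```bash
python3 -c "
from h import *
p=r.read_camera('scene')
im=cv2.resize(p['image'][140:220,280:360,::-1],None,fx=8,fy=8,interpolation=2)
s=r.sense();A=R.from_rotvec(s['tool_rot']).as_matrix()
def dot(X,c):
    u=(proj(p,X)[0]-[280,140]+.5)*8; cv2.circle(im,tuple(int(v) for v in u),3,c,-1)
for sy in(-1,1):
  for sx in(-.011,.011):
    for d in (0,-.0187,-.03): dot(s['tcp_pos']+A@np.array([sx,sy*.0100,d]),(255,255,0) if d==0 else (0,0,255))
cv2.imwrite('pics/s3p.png',im)
t=r.read_camera('top')
cv2.imwrite('pics/t3z.png',cv2.resize(t['image'][160:250,290:390,::-1],None,fx=6,fy=6,interpolation=2))"
```

```text
(no output)
```

View pics/s3p.png

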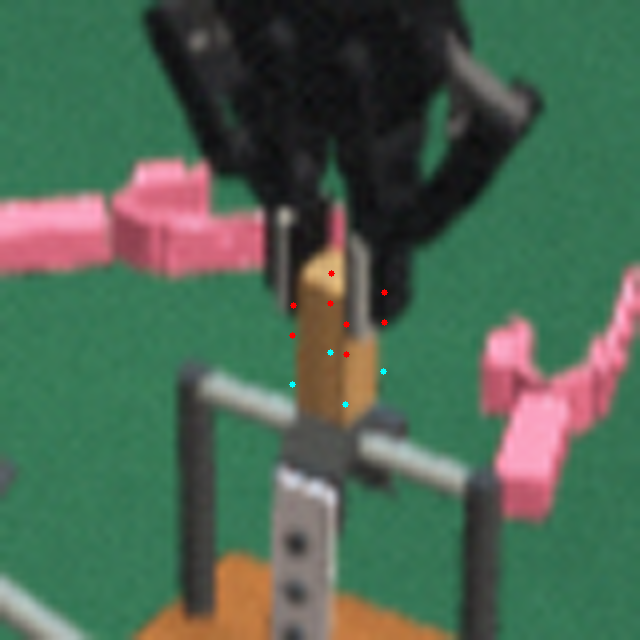

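View pics/t3z.png

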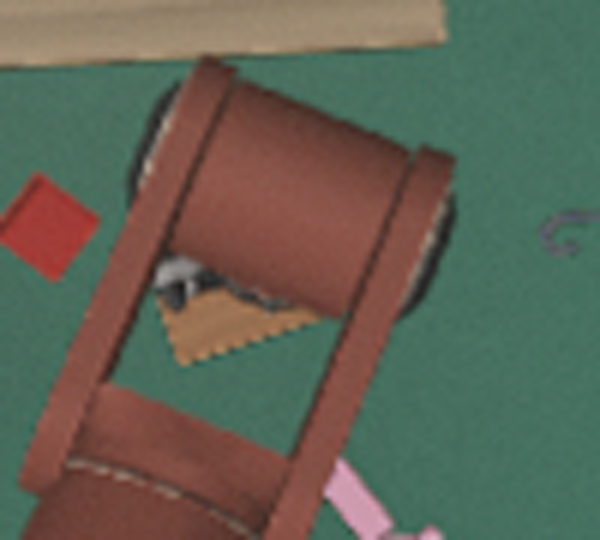

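The pads hold only the top ~19 mm of the grip: their tips are at (357,335) and the wood bottom at (345,425). I'll re-grip 12 mm lower.

```bash
python3 -m handwheel '[[[0,0,0,0,0,0],[0,0,0,0,0,0],[0,0,0,0,0,0],[0,0,0.6,0,0,0],[0,0,1.2,0,0,0],[0,0,1.2,0,0,0],[0,0,1.2,0,0,0]]]' 0.5 50
python3 -m handwheel '[[[0,0,0,0,0,0],[0,0,0,0,0,0],[0,0,0,0,0,0],[0,0,0,0,0,0],[0,0,0,0,0,0],[0,0,0,0,0,0]]]' 1 60
python3 -c "
from h import *
go(.46,-.1274,.129,16.5)
p=r.read_camera('scene')
im=cv2.resize(p['image'][140:220,280:360,::-1],None,fx=8,fy=8,interpolation=2)
cv2.imwrite('pics/s4.png',im)"
```

```text
time: 4.45
tcp_pos: [0.4596, -0.1265, 0.1166]
tool_rot: [-3.109, -0.45, 0.001]
ft_force: [0.2, -0.1, -0.1]
finger_gap: 0.5
time: 5.05
tcp_pos: [0.4602, -0.1269, 0.1176]
tool_rot: [3.108, 0.45, 0.001]
ft_force: [0.3, -1.1, 1.0]
finger_gap: 0.225
t 5.05 pos [ 0.4602 -0.1269  0.1176] F [ 0.3 -1.1  1. ] gap 0.225
row [-0.04  0.05 -1.14] [ 0.05 -0.03 -0.03]
```

View pics/s4.png

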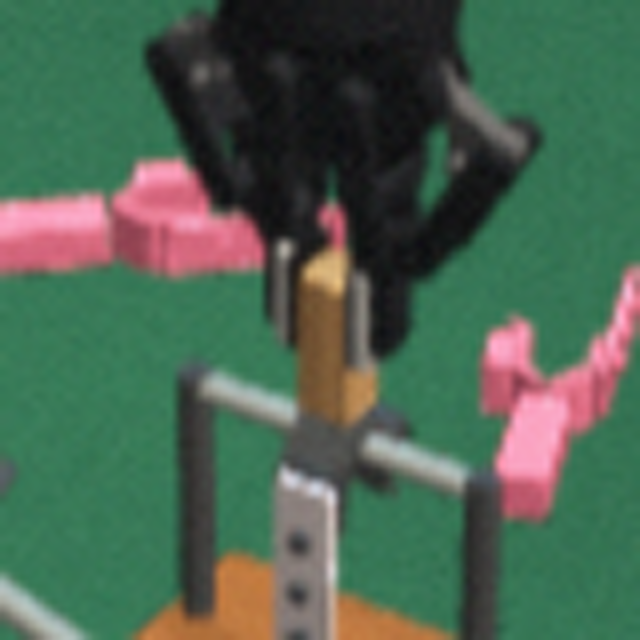

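```bash
python3 -m handwheel '[[[0,0,-1,0,0,0],[0,0,-3,0,0,0],[0,0,-6,0,0,0],[0,0,-9.5,0,0,0],[0,0,-13,0,0,0],[0,0,-15.5,0,0,0],[0,0,-15.5,0,0,0],[0,0,-15.5,0,0,0]]]' 1 60
python3 -c "
from h import *
go(.6285,-.137,.272,1.5)
p=r.read_camera('scene');save(p,'s5.png')
im=cv2.resize(p['image'][80:280,200:440,::-1],None,fx=3,fy=3,interpolation=2)
cv2.imwrite('pics/s5z.png',im)"
```

```text
time: 5.9
tcp_pos: [0.4597, -0.1263, 0.2716]
tool_rot: [-3.109, -0.45, 0.001]
ft_force: [0.2, -0.7, -2.4]
finger_gap: 0.222
t 5.9 pos [ 0.4597 -0.1263  0.2716] F [ 0.2 -0.7 -2.4] gap 0.222
row [15.88  5.81 -0.05] [-0.03  0.02 14.98]
```

View pics/s5z.png

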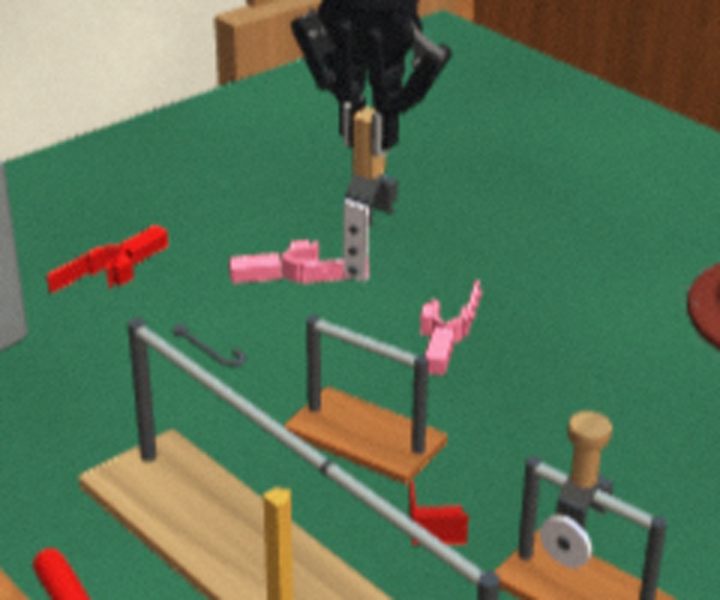

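The hanger is lifted clear and upright, at (362,180) in the crop. Moving over the rail near its right-hand end.

```bash
python3 -m handwheel '[[[1,0.4,0,0,0,2],[4,1.5,0,0,0,5],[7,2.5,0,0,0,8],[10,3.6,0,0,0,11],[13,4.8,0,0,0,13.5],[15,5.5,0,0,0,15],[15.9,5.8,0,0,0,15],[15.9,5.8,0,0,0,15],[15.9,5.8,0,0,0,15],[15.9,5.8,0,0,0,15]]]' 1 60
cat >> h.py <<'E'
def draw(p,X,im,o,f,c=(0,0,255)):
    for u in proj(p,X):
        u=(u-o+.5)*f; cv2.circle(im,tuple(int(v) for v in u),2,c,-1)
E
python3 -c "
from h import *
np.set_printoptions(precision=4,suppress=True)
go(.6285,-.137,.272,1.5)
p=r.read_camera('scene')
im=cv2.resize(p['image'][50:270,170:390,::-1],None,fx=2.7,fy=2.7,interpolation=2)
cv2.imwrite('pics/s6z.png',im)
t=r.read_camera('top')
print(r.landmark_of(p,'hanger_grip')[:3],r.landmark_of(p,'rail_entry'),r.landmark_of(p,'mark'))
cv2.imwrite('pics/t6z.png',cv2.resize(t['image'][120:220,225:385,::-1],None,fx=5,fy=5,interpolation=2))"
```

```text
time: 6.95
tcp_pos: [0.6279, -0.1371, 0.272]
tool_rot: [-3.141, -0.04, 0.001]
ft_force: [-0.3, 0.7, -1.2]
finger_gap: 0.223
t 6.95 pos [ 0.6279 -0.1371  0.272 ] F [-0.3  0.7 -1.2] gap 0.223
row [ 0.06 -0.01  0.  ] [-0.01  0.04 -0.03]
[{'uv': [264.1, 145.6], 'conf': 0.78}, {'uv': [500.2, 296.3], 'conf': 0.74}, {'uv': [284.2, 169.3], 'conf': 0.68}] [{'uv': [265.2, 200.8], 'conf': 0.84}, {'uv': [311.4, 236.3], 'conf': 0.2}] [{'uv': [308.8, 235.2], 'conf': 0.68}]
```

View pics/s6z.png

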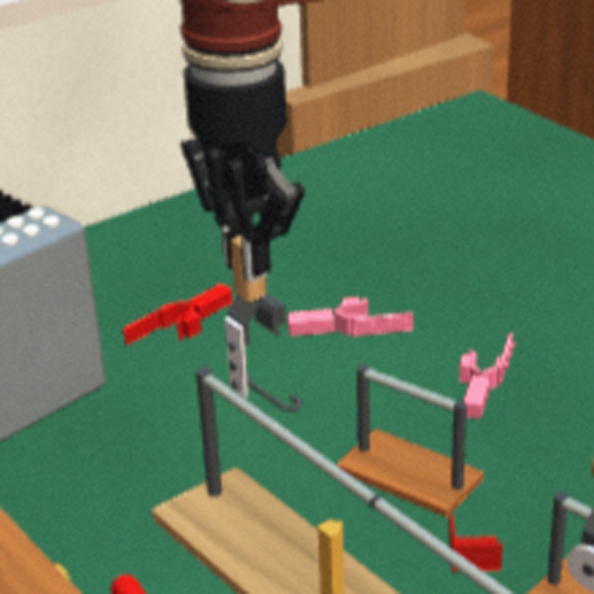

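View pics/t6z.png

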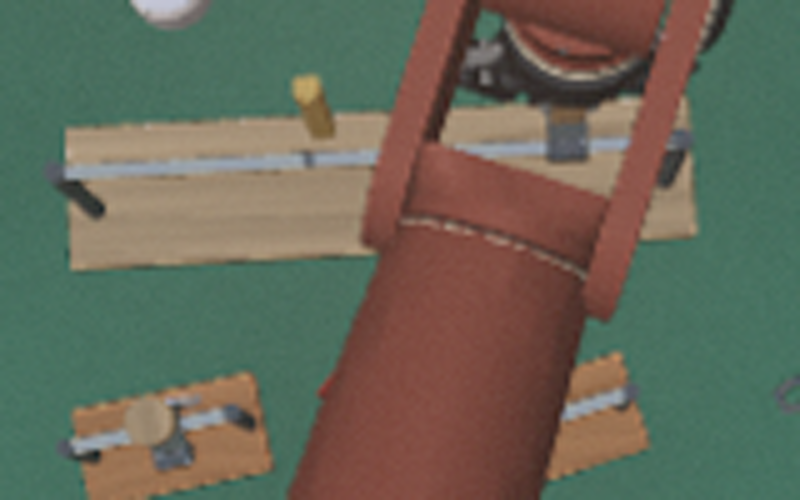

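```bash
python3 -c "
from h import *
np.set_printoptions(precision=4,suppress=True)
p=r.read_camera('scene');t=r.read_camera('top')
print(proj(p,(.6279,-.137,.2974)))
print(atz(p,(264.1,145.6),.2974))
for uv in[(265.2,200.8),(308.8,235.2)]: print(atz(p,uv,.15))
Tt=lambda u,v:((u+.5)/5-.5+225,(v+.5)/5-.5+120)
for uv in [(150,167),(308,159),(360,156.5),(480,150.5),(610,145)]: print('top',atz(t,Tt(*uv),.15))
"
```

```text
[[261.391  149.0441]]
[ 0.6145 -0.1457  0.2974]
[ 0.6215 -0.1453  0.15  ]
[0.6236 0.02   0.15  ]
top [0.622  0.1232 0.15  ]
top [0.6242 0.0225 0.15  ]
top [ 0.6249 -0.0106  0.15  ]
top [ 0.6266 -0.0872  0.15  ]
top [ 0.6278 -0.1702  0.15  ]
```

```bash
python3 -m handwheel '[[[0,0,0.8,0,0,0],[0,0,1.8,0,0,0],[0,0,3,0,0,0],[0,0,4.2,0,0,0],[0,0,5.5,0,0,0],[0,0,5.5,0,0,0]]]' 1 60
python3 -c "
from h import *
go(.6275,-.137,.164,1.5)
p=r.read_camera('scene')
im=cv2.resize(p['image'][120:230,220:330,::-1],None,fx=5.4,fy=5.4,interpolation=2)
cv2.imwrite('pics/s7z.png',im)
t=r.read_camera('top')
cv2.imwrite('pics/t7z.png',cv2.resize(t['image'][120:180,305:385,::-1],None,fx=8,fy=8,interpolation=2))"
```

```text
time: 7.9
tcp_pos: [0.6273, -0.1366, 0.2133]
tool_rot: [-3.139, -0.04, 0.009]
ft_force: [-1.5, 0.3, -1.5]
finger_gap: 0.22
t 7.9 pos [ 0.6273 -0.1366  0.2133] F [-1.5  0.3 -1.5] gap 0.22
row [0.05 0.05 4.93] [-0.12  0.31 -0.03]
```

View pics/s7z.png

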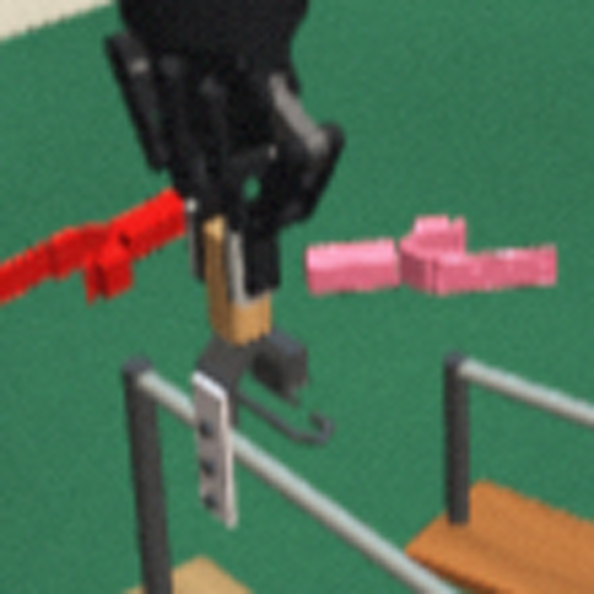

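View pics/t7z.png

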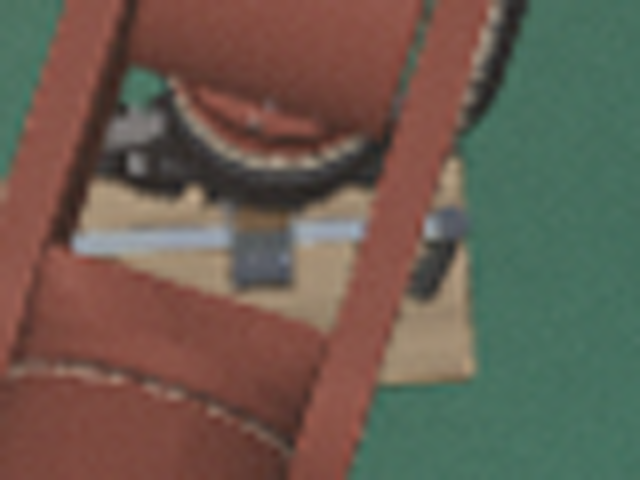

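```bash
python3 -m handwheel '[[[0,0,0,0,0,0],[0,0,0,0,0,0],[0,0,0,0,0,0]]]' 1 60
python3 -c "
from h import *
go(.6275,-.137,.164,1.2)
p=r.read_camera('scene')
im=cv2.resize(p['image'][120:230,220:330,::-1],None,fx=5.4,fy=5.4,interpolation=2)
x,y,z=.6275,-.137,.2135+.0254
o=np.array([220,120])
for X in [(x+.012,y-.012,z-.038),(x+.012,y+.012,z-.038),(x+.012,y-.012,z-.068),(x+.012,y+.012,z-.068),(x+.012,y,z-.116)]: draw(p,X,im,o,5.4)
for X in [(x-.012,y-.012,z-.068),(x-.012,y+.012,z-.068)]: draw(p,X,im,o,5.4,(255,255,0))
for k in np.linspace(-.2,0,15): draw(p,(.6275-(k+.137)*.022,k,.15),im,o,5.4,(0,255,0))
cv2.imwrite('pics/s8z.png',im)"
```

```text
time: 8.3
tcp_pos: [0.6293, -0.1373, 0.2181]
tool_rot: [3.141, 0.04, 0.002]
ft_force: [-0.4, 0.7, -1.5]
finger_gap: 0.224
t 8.3 pos [ 0.6293 -0.1373  0.2181] F [-0.4  0.7 -1.5] gap 0.224
row [-0.18 -0.03  5.41] [ 0.03 -0.08  0.28]
```

View pics/s8z.png

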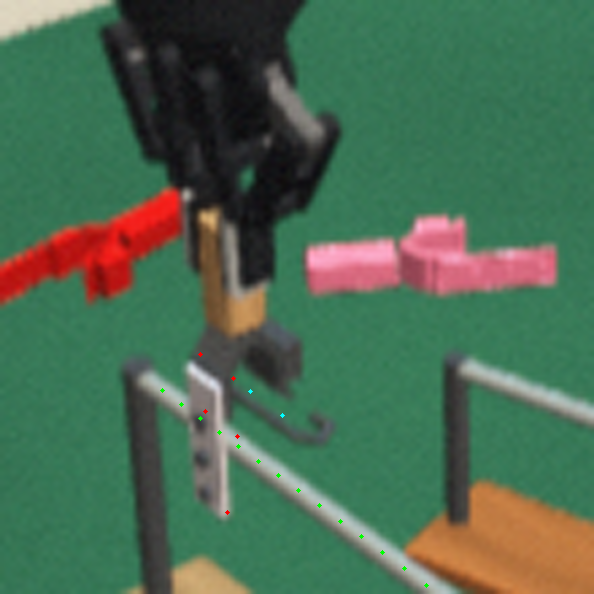

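```bash
python3 -m handwheel '[[[-0.1,0,0.5,0,0,0],[-0.2,0,1.5,0,0,0],[-0.2,0,2.5,0,0,0],[-0.2,0,3.5,0,0,0],[-0.2,0,4.4,0,0,0],[-0.2,0,5,0,0,0],[-0.2,0,5.2,0,0,0],[-0.2,0,5.2,0,0,0],[-0.2,0,5.2,0,0,0],[-0.2,0,5.2,0,0,0]]]' 1 60
python3 -c "
from h import *
go(.6275,-.137,.1626,1.2)
p=r.read_camera('scene')
im=cv2.resize(p['image'][120:230,220:330,::-1],None,fx=5.4,fy=5.4,interpolation=2)
cv2.imwrite('pics/s9z.png',im)"
```

```text
time: 9.35
tcp_pos: [0.6272, -0.1373, 0.1656]
tool_rot: [3.141, 0.04, 0.002]
ft_force: [2.3, 0.2, -1.7]
finger_gap: 0.221
t 9.35 pos [ 0.6272 -0.1373  0.1656] F [ 2.3  0.2 -1.7] gap 0.221
row [ 0.03 -0.03  0.3 ] [ 0.02 -0.06  0.27]
```

View pics/s9z.png

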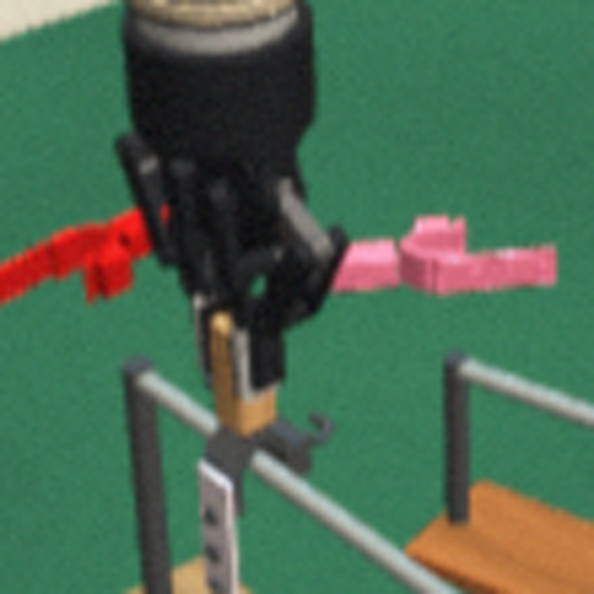

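Hooked on: the rail passes through the hook at (240,440), with the slide on the far side. Now sliding along.

```bash
python3 -m handwheel '[[[0.1,-0.3,0.15,0,0,0],[0.1,-1,0.15,0,0,0],[0.1,-2,0.15,0,0,0],[0.1,-3,0.15,0,0,0],[0.1,-4,0.15,0,0,0],[0.1,-5,0.15,0,0,0],[0.1,-6,0.15,0,0,0],[0.1,-7,0.15,0,0,0],[0.1,-8,0.15,0,0,0],[0.1,-9,0.15,0,0,0],[0.1,-10,0.15,0,0,0],[0.1,-11,0.15,0,0,0],[0.1,-11.5,0.15,0,0,0],[0.1,-11.5,0.15,0,0,0],[0.1,-11.5,0.15,0,0,0]]]' 1 60
python3 -c "
from h import *
np.set_printoptions(precision=4,suppress=True)
go(.6240,.0215,.163,1.2)
p=r.read_camera('scene')
im=cv2.resize(p['image'][150:300,230:390,::-1],None,fx=4,fy=4,interpolation=2)
cv2.imwrite('pics/s10z.png',im)
t=r.read_camera('top')
cv2.imwrite('pics/t10z.png',cv2.resize(t['image'][120:180,225:385,::-1],None,fx=5,fy=5,interpolation=2))"
```

```text
time: 10.9
tcp_pos: [0.6254, -0.0208, 0.1642]
tool_rot: [-3.139, -0.041, -0.002]
ft_force: [4.1, 3.5, 3.8]
finger_gap: 0.225
t 10.9 pos [ 0.6254 -0.0208  0.1642] F [4.1 3.5 3.8] gap 0.225
row [-0.03 -4.24  0.13] [-0.14 -0.07  0.3 ]
```

View pics/s10z.png

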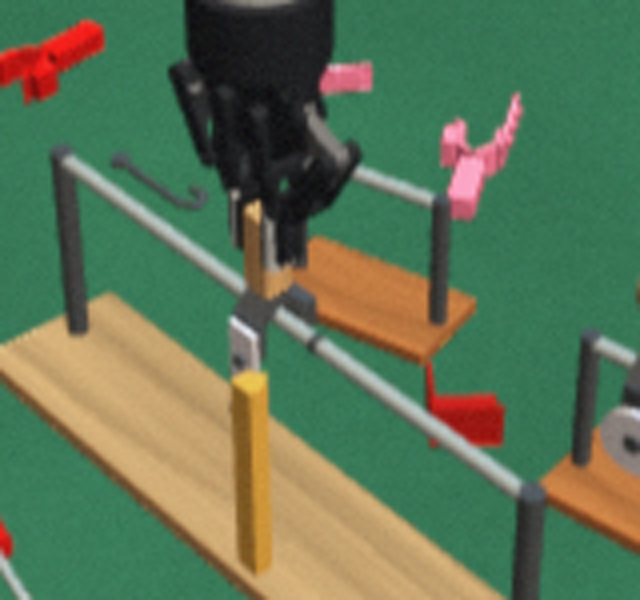

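View pics/t10z.png

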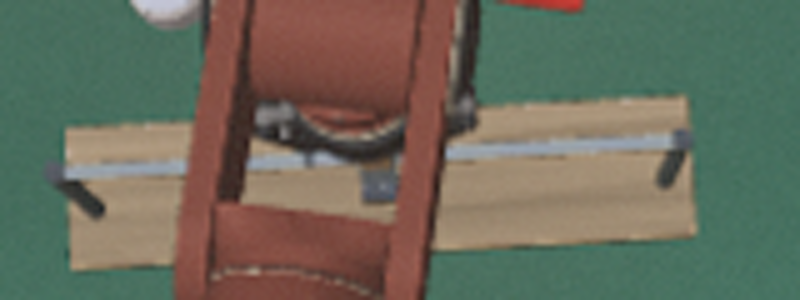

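```bash
python3 -c "
from h import *
np.set_printoptions(precision=4,suppress=True)
p=r.read_camera('scene');t=r.read_camera('top')
Tt=lambda u,v:((u+.5)/5-.5+225,(v+.5)/5-.5+120)
print('hook',[atz(t,Tt(379,185),z)[:2] for z in(.12,.145,.165)])
print('band',atz(t,Tt(310,158),.155))
im=t['image'];cv2.imwrite('pics/t11z.png',cv2.resize(im[140:170,270:320,::-1],None,fx=14,fy=14,interpolation=cv2.INTER_NEAREST))
S=lambda u,v:((u+.5)/4-.5+230,(v+.5)/4-.5+150)
print('band scene',atz(p,S(315,343),.153))
print('exp band proj',proj(p,(.6245,.0215,.15)),S(315,343))
cv2.imwrite('pics/s11z.png',cv2.resize(p['image'][215:250,280:325,::-1],None,fx=14,fy=14,interpolation=cv2.INTER_NEAREST))
"
```

```text
hook [array([ 0.6119, -0.0208]), array([ 0.6071, -0.022 ]), array([ 0.6034, -0.023 ])]
band [0.6238 0.0208 0.155 ]
band scene [0.6269 0.0227 0.153 ]
exp band proj [[308.9033 235.7108]] (308.375, 235.375)
```

View pics/t11z.png

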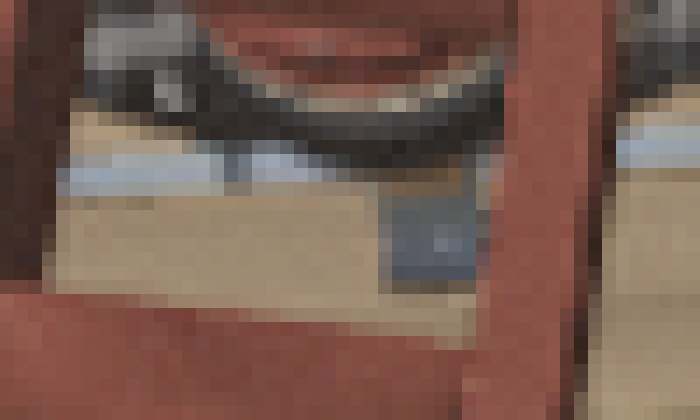

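View pics/s11z.png

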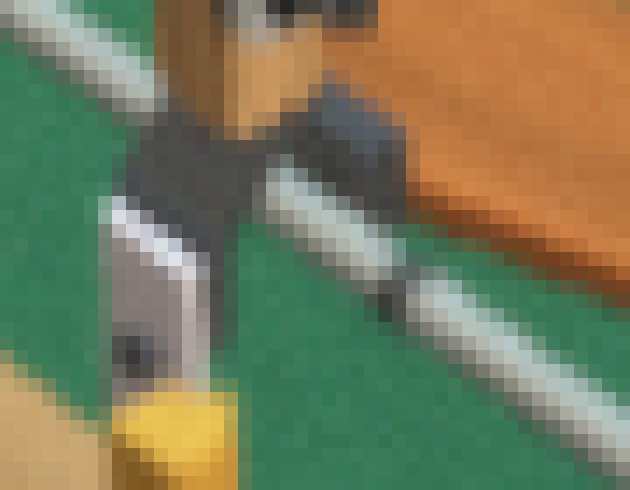

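```bash
python3 -c "
from h import *
np.set_printoptions(precision=4,suppress=True)
p=r.read_camera('scene')
S=lambda u,v:(u/14-.5+280,v/14-.5+215)
for uv in [(258,200),(395,291)]: print(atz(p,S(*uv),.15))
g=[d for d in r.landmark_of(p,'hanger_grip')][:4];print(g, proj(p,(.6254,-.0208,.188)))
"
```

```text
[ 0.6278 -0.0125  0.15  ]
[0.6256 0.0187 0.15  ]
[{'uv': [245.3, 163.9], 'conf': 0.89}, {'uv': [498.6, 298.3], 'conf': 0.77}, {'uv': [349.5, 196.7], 'conf': 0.74}, {'uv': [296.8, 209.5], 'conf': 0.71}] [[296.1255 212.8763]]
```

```bash
python3 -m handwheel '[[[0,-0.4,0,0,0,0],[0,-1.2,0,0,0,0],[0,-2.2,0,0,0,0],[0,-3.2,0,0,0,0],[0,-4,0,0,0,0],[0,-4.35,0,0,0,0],[0,-4.35,0,0,0,0],[0,-4.35,0,0,0,0],[0,-4.35,0,0,0,0],[0,-4.35,0,0,0,0]]]' 1 60
python3 -c "
from h import *
np.set_printoptions(precision=4,suppress=True)
go(.6240,.0222,.163,1.2)
p=r.read_camera('scene')
cv2.imwrite('pics/s12z.png',cv2.resize(p['image'][190:290,270:370,::-1],None,fx=6,fy=6,interpolation=2))
t=r.read_camera('top')
cv2.imwrite('pics/t12z.png',cv2.resize(t['image'][120:180,225:385,::-1],None,fx=5,fy=5,interpolation=2))
go(.6240,.0222,.163,1.2)"
```

```text
time: 12.2
tcp_pos: [0.6243, 0.0209, 0.1642]
tool_rot: [3.141, 0.04, 0.002]
ft_force: [5.1, -0.8, 3.8]
finger_gap: 0.225
t 12.2 pos [0.6243 0.0209 0.1642] F [ 5.1 -0.8  3.8] gap 0.225
row [-0.03 -0.13  0.12] [ 0.03 -0.08  0.24]
t 12.3 pos [0.6243 0.0209 0.1641] F [ 4.5 -1.1  3.1] gap 0.223
row [-0.03 -0.13  0.11] [ 0.03 -0.08  0.24]
```

View pics/s12z.png

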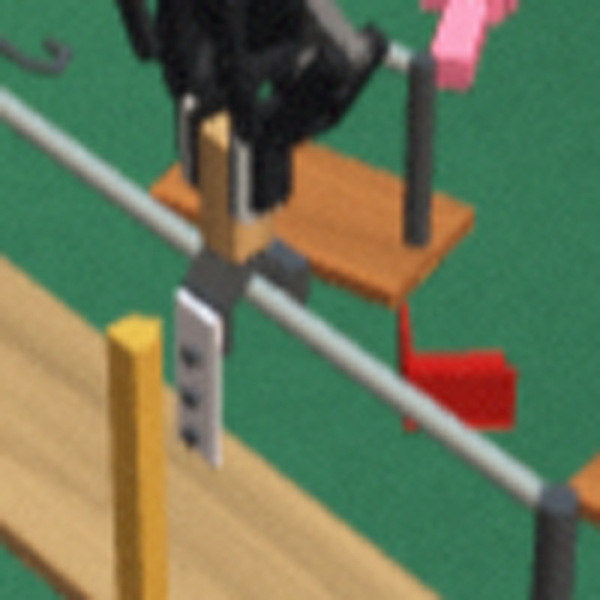

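View pics/t12z.png

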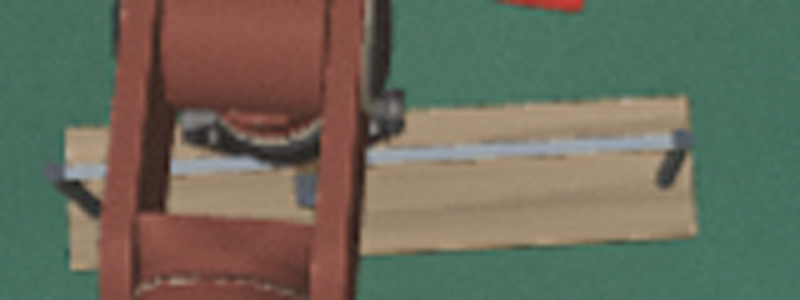

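```bash
python3 -m handwheel '[[[0.1,-0.15,0,0,0,0],[0.15,-0.15,0,0,0,0],[0.15,-0.15,0.05,0,0,0],[0.15,-0.15,0.05,0,0,0],[0.15,-0.15,0.05,0,0,0]]]' 1 60
python3 -c "
from h import *
np.set_printoptions(precision=4,suppress=True)
go(.6240,.0222,.163,1.2)
p=r.read_camera('scene')
cv2.imwrite('pics/s13z.png',cv2.resize(p['image'][215:250,280:325,::-1],None,fx=14,fy=14,interpolation=cv2.INTER_NEAREST))
go(.6240,.0222,.163,1.2)"
```

```text
time: 12.8
tcp_pos: [0.6253, 0.0227, 0.1634]
tool_rot: [3.141, 0.04, -0.0]
ft_force: [2.2, -2.2, 5.7]
finger_gap: 0.224
t 12.8 pos [0.6253 0.0227 0.1634] F [ 2.2 -2.2  5.7] gap 0.224
row [-0.13  0.05  0.04] [0.01 0.   0.27]
t 12.85 pos [0.6253 0.0227 0.1634] F [ 2.4 -2.7  5.1] gap 0.224
row [-0.13  0.05  0.04] [0.01 0.   0.27]
```

View pics/s13z.png

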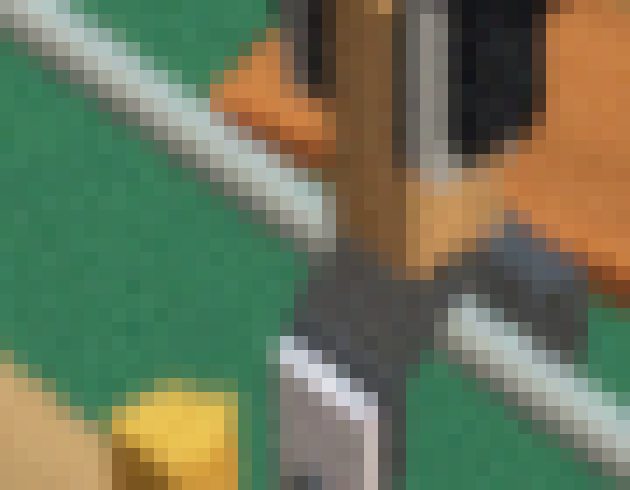

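```bash
python3 -c "
from h import *
np.set_printoptions(precision=4,suppress=True)
p=r.read_camera('scene');t=r.read_camera('top')
S=lambda u,v:(u/14-.5+280,v/14-.5+215)
for uv,z in [((258,200),.15),((395,291),.15),((440,330),.15),((112,203),.14),((280,343),.14),((210,270),.14),((378,410),.14)]: print(uv,atz(p,S(*uv),z))
go(.6240,.0222,.163,1.2)
# hook landmark
print([d for d in r.landmark_of(p,'hanger_grip') if abs(d['uv'][0]-307)<15], proj(p,(.6253,.0225,.188)))
cv2.imwrite('pics/t13.png',cv2.resize(t['image'][140:170,270:320,::-1],None,fx=14,fy=14,interpolation=cv2.INTER_NEAREST))
"
```

```text
(258, 200) [ 0.6278 -0.0125  0.15  ]
(395, 291) [0.6256 0.0187 0.15  ]
(440, 330) [0.6262 0.0305 0.15  ]
(112, 203) [ 0.6386 -0.0368  0.14  ]
(280, 343) [0.6397 0.0076 0.14  ]
(210, 270) [ 0.637  -0.0135  0.14  ]
(378, 410) [0.6381 0.0298 0.14  ]
t 12.95 pos [0.6252 0.0227 0.1634] F [ 2.1 -1.5  4.2] gap 0.225
row [-0.13  0.05  0.04] [0.01 0.   0.27]
[] [[308.8015 222.2712]]
```

View pics/t13.png

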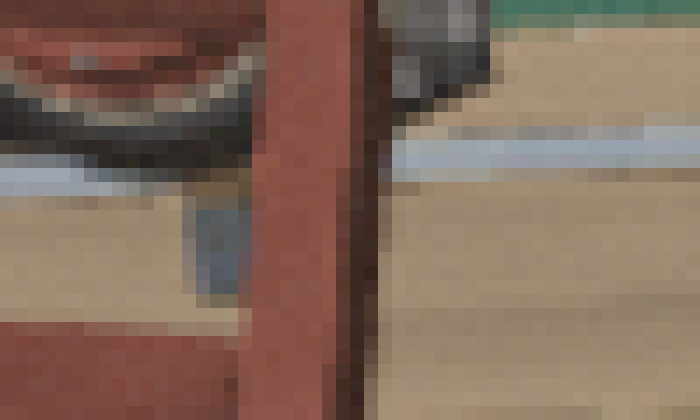

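Both cameras now put the hanger within about 1 mm of the band: y = 0.0187 for both in scene, and the hook centre and band columns match in top. Releasing.

```bash
python3 -m handwheel '[[[0,0,0,0,0,0],[0,0,0,0,0,0],[0,0,0,0,0,0],[0,0,0,0,0,0],[0,0,0,0,0,0],[0,0,0,0,0,0]]]' 0.4 20
python3 -c "
from h import *
p=r.read_camera('scene');save(p,'s14.png')
cv2.imwrite('pics/s14z.png',cv2.resize(p['image'][190:290,270:370,::-1],None,fx=6,fy=6,interpolation=2))
go(.6240,.0222,.163,1.2)"
```

```text
time: 13.6
tcp_pos: [0.6251, 0.0229, 0.163]
tool_rot: [-3.141, -0.04, 0.001]
ft_force: [-0.2, -0.0, 0.1]
finger_gap: 0.598
t 13.65 pos [0.6251 0.0228 0.1631] F [-0.3  1.  -0.4] gap 0.599
row [-0.12  0.06  0.01] [-0.    0.02  0.27]
```

View pics/s14z.png

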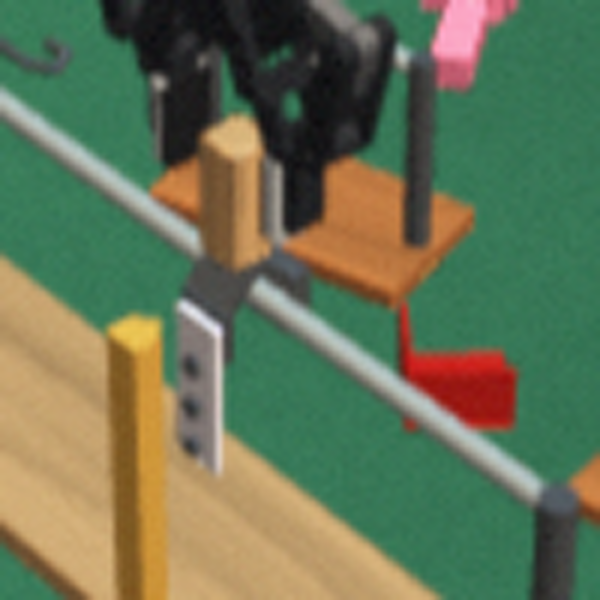

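Released: it hangs upright, and the fingers are clear on both sides. Retreating straight up, then back.

```bash
python3 -m handwheel '[[[0,0,-1,0,0,0],[0,0,-3,0,0,0],[0,0,-6,0,0,0],[0,0,-9,0,0,0],[0,0,-12,0,0,0],[0,0,-14,0,0,0],[-3,1,-14,0,0,0],[-7,4,-14,0,0,0],[-11,8,-14,0,0,0],[-15,12,-14,0,0,0],[-18,15,-14,0,0,0],[-20,17,-14,0,0,0],[-20,17,-14,0,0,0],[-20,17,-14,0,0,0],[-20,17,-14,0,0,0]]]' 0.4 20
python3 -c "
from h import *
p=r.read_camera('scene');t=r.read_camera('top')
cv2.imwrite('pics/s15z.png',cv2.resize(p['image'][160:320,230:440,::-1],None,fx=3.7,fy=3.7,interpolation=2))
cv2.imwrite('pics/t15z.png',cv2.resize(t['image'][120:220,225:385,::-1],None,fx=5,fy=5,interpolation=2))
go(.6240,.0222,.163,1.2)"
```

```text
time: 15.15
tcp_pos: [0.4302, -0.1518, 0.3037]
tool_rot: [3.141, 0.042, 0.001]
ft_force: [-0.6, -1.1, 1.0]
finger_gap: 0.599
t 15.25 pos [ 0.4303 -0.1515  0.3034] F [-0.5  0.7  0.9] gap 0.598
row [ 19.84 -16.83  14.04] [-0.01 -0.    0.37]
```

View pics/s15z.png

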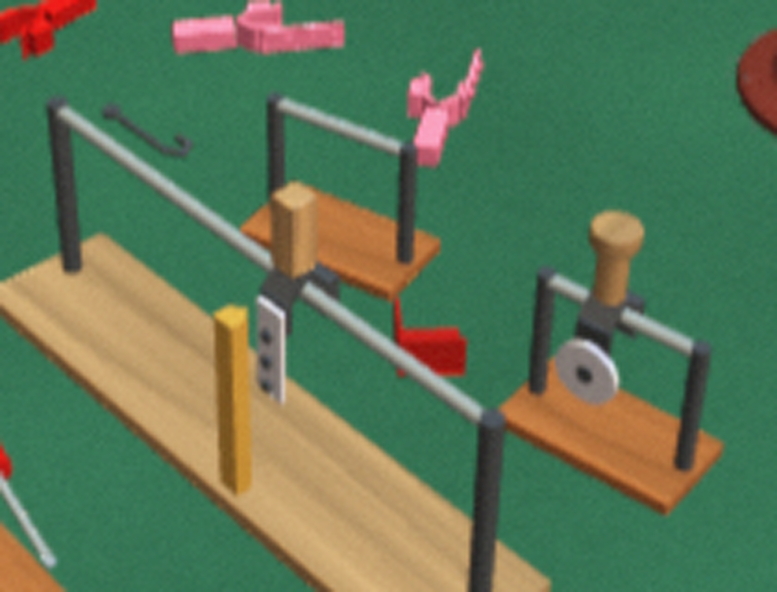

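View pics/t15z.png

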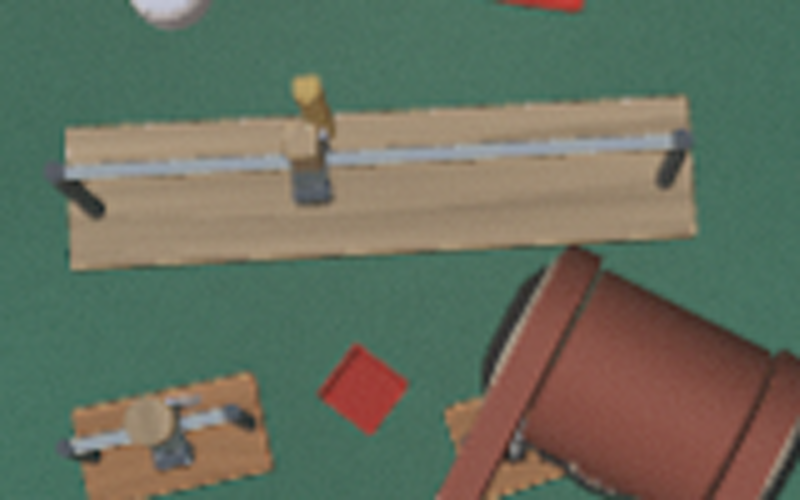

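```bash
python3 -c "
from h import *
np.set_printoptions(precision=4,suppress=True)
p=r.read_camera('scene');t=r.read_camera('top')
Tt=lambda u,v:((u+.5)/5-.5+225,(v+.5)/5-.5+120)
S=lambda u,v:((u+.5)/3.7-.5+230,(v+.5)/3.7-.5+160)
print('band',atz(t,Tt(308,159),.153),'griptop',atz(t,Tt(301.5,139),.214),'leg',atz(t,Tt(312,185),.14))
print('tri grip',tri(p,S(295,193),t,Tt(301.5,139)))
"
```

```text
band [0.6236 0.0223 0.153 ] griptop [0.6236 0.0208 0.214 ] leg [0.6093 0.0212 0.14  ]
tri grip (array([0.6232, 0.0211, 0.2141]), np.float64(0.0011221131800350143))
```

```bash
python3 -c "
from workcell import r
print(r.job_done())"
```

```text
the job is handed in; nothing more can be done
None
```

I hooked the hanger with the long chrome slide over the rail near its right-hand end and slid it to the mark. It hangs there, released, and I handed the job in at about 15 s.

**Position:** the last pictures put the top of the grip at (0.623, 0.021, 0.214) m. That is the right height for hanging on the rail and about 1 mm from the mark, whose band measures y ≈ 0.022 m. It hangs upright, with the slide on the far side of the rail.

**Rest of the scene:** the gripper is clear and touching nothing. The round-plate hanger and the red and pink look-alikes are where they were.

**Disagreements:**
- **First grip:** it held only the top 19 mm or so of the wood, because the fingertips looked about 20 mm higher in the picture than the reported tool position. I opened and gripped again 12 mm lower before lifting.
- **Cameras:** the two cameras differed by up to 4 mm on where the band lies, 0.0187 m in the scene camera and 0.0225 m in the top camera. I therefore judged the hanger against the band within each picture, where they agreed to about 1 mm.
- **Forces:** the highest force seen in the readings between moves was about 6.5 N.

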